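# Seat the sliding tray in the tool box

## Robot

A 6-joint arm with a two-finger parallel gripper is mounted at the origin on a cart in front of the work surface, level with it; the furniture and walls round the work are solid. World frame = base frame: x ahead of the robot, y to its left, z up, the work surface at z = 0. Lengths are in m, angles in rad, forces in N, time in s.
With the tool pointing down it reaches from about 0.375 to 0.825 m from the base axis. Payload 5.5 kg.
Tool frame: the origin (TCP) lies on the centre line of the jaws, within the pads' length; the fingertips stand 11 mm ahead of it and the grasp point (between the pads) lies 8 mm behind it; z points along the fingers, y is the line along which they close (so a half turn about z gives the same grasp; the last joint's range is limited). The gripper opens to 85 mm and grips with 20 to 120 N. Pads are 22 mm wide; open, the fingers measure 114 mm over their backs; the gripper's body (76 mm by 85 mm) begins 54 mm behind the grasp point. The pads swing forward as they close: fully open they stand 13 mm farther back than shut.
Start: joints at [1.275, 0.314, -0.047, 1.21, 0, 1.571], TCP at [0.175, 0.574, 0.214] pointing down, gripper open.
Joint ranges: [-2.67, 2.67], [-0.69, 1.73], [-1.03, 1.25], [-2.08, 2.16], [-1.42, 1.45], [-3.14, 3.14]. Speed limits (rad/s): [2.39, 2.39, 3.01, 3.14, 3.14, 3.14].

## Interface

Orientations are given as a unit quaternion [x, y, z, w].
In Python, from cell import ctrl gives the robot as it stands. The module is installed in compiled form; this text tells all that it offers.
- The arm moves only by the tool play_rows, never from a script. Its argument "series" is one flat list of numbers, 5 for each row, row after row: the finger opening in mm, from 0 to 85.4, then the shift along the tool's x, y, z in units of 40 mm (1.0 is 40 mm), then the turn about the tool's z in units of 6 degrees (1.0 is 6 degrees). A call has exactly 10 rows; each row is the pose to reach, as a shift and turn from the pose commanded when the call began, along the tool's axes at that moment; what a row does not reach only later rows make up. A row lasts 1/8 s, in which the tool goes at most 62.5 mm and 10.7 degrees, less where a joint would pass 70% of its speed; a pose out of reach is approached as far as the arm can. A call with a gripper value outside its range is refused whole. The fingers move at their own pace and stop on an object; the grip force is fixed at half the most. Time passes only in rows, so rows that repeat a pose let the fingers close, or fill a call up. It gives the time, the measured TCP pose, the force, the opening and the grip force at its end, in the units of the state.
- ctrl.read_state(): the state, without advancing time (a new reading comes with each control period).
- ctrl.snapshot(name): name is "scene" or "side" or "wrist"; returns a dict with "img" (480x640x3 uint8, red, green, blue), "mtx" (3x3 intrinsics, pixels), "position" and "attitude" of the camera in the world. Camera axes: x right, y up, looking along -z (the intrinsics and any distortion apply to the point x, -y, -z); pixel columns grow to the right and rows downward; lengths in m; the calibration is good to about 2 mm. A picture is of the moment at which its call begins. There is no depth.
- ctrl.sign_off(): hands the job in; it is judged then, once.
Trained networks look in a picture, given as the dict that the camera call returned (one of the last four; its "shot" number tells which), for a name from the list of things; names that differ only in an ending like _2 or _b are one class to them, and where a whole thing is asked for, a point or a joint stands for the part that bears it (a point fixed in the world has none). Each returns a list of dicts, best first, with "confidence" (0 to 1); they miss things now and then, are a little off and sometimes report something else, mostly with a low value. They report only what shows in the picture. A call takes as long as a camera call.
- ctrl.recognise(picture, name): "location" ([column, row] in pixels, amid what is visible of it).
- ctrl.place_of(picture, name): "location" ([column, row] in pixels: a listed point, or the origin of a listed thing).
The state is a dict: "t": time; "joints": joint angles; "joint_vel": joint speeds; "joint_efforts": joint torques, N m; "tool_pos": TCP position; "ee_rot": TCP orientation; "wrist_force": force on the tool from outside, world axes, zero at the start; "wrist_torque": the same for the moment, N m; "grip_width": finger opening in m; "finger_force": force on a finger pad.
Only numpy, scipy, OpenCV 4.12 (cv2) and the standard library are available. Lean on these libraries where they do the work, as an engineer would, in place of code of your own. Each camera call takes 0.05 s, during which the arm holds its last target. There are 200 camera calls.

## Task

Get the tool box ready to carry: with a fingertip, slowly push the tray along its ledges towards the catch end of the box until you feel it drop into its notches, then push the swivel catch round until it lies square across over the tray. Only push: do not lift or tip the tray, do not touch the things lying in it, and leave everything else where it is.

Things in the scene. Friction and masses are not known exactly. Their poses are not given: they have to be found in the camera images.
- toolbox: Open wooden tool box fixed on the desk: 170 (x) x 400 (y) x 84 mm high, walls 12 mm. Origin: centre of its underside; y along its length, +x away from the robot. A ledge 14 mm wide runs inside each long wall, top 48 mm above the underside, with two notches 6 mm deep: 32 mm long centred at y = -141 mm, 18 mm long at y = -56 mm. Tools under 36 mm high lie on its floor.
- tray: Loose wooden tray on the ledges, 142 (x) x 130 (y) x 40 mm high, about 0.45 kg, walls 6 mm thick, 2 mm play at each long wall. Origin: centre of the underside of its feet, two battens 8 mm high across it: 28 mm wide at y = -40, 14 mm wide at y = +45 mm. Axes parallel to the box's. Starts 110 to 165 mm on the +y side of the seat, riding with its rim 4 mm above the box rim.
- tray_back (a point): Middle of the outer face of the tray's trailing (+y) wall, 16 mm above its feet; push here towards the box's -y. The wall spans 8 to 40 mm above the feet. Behind it at least 55 mm is free to the box's end wall at the start. Slide slowly, 5 cm/s or less; a fingertip that keeps pressing may hold this end up until the push is eased.
- seat (a point): Fixed point where the tray's origin lies when seated: box x = 0, y = -101 mm, 42 mm above the box's underside. Here both battens meet their notches (2 mm play either way along y), the tray drops 6 mm, its rim 2 mm below the box rim, and it can slide no further.
- catch (a joint): Swivel steel catch on top of the near long wall, strip 13 x 57 mm, knob near its free end. Radians: 0 = along the wall pointing to the box's -y; negative = free end outwards, over the robot's side; 1.57 = straight across over the tray (box +x); stop at 1.6. About 0.6 N at the knob turns it; stays where left. 1.5 mm above the box rim: passes over the tray only once that has dropped.
- catch_pivot (a point): Pivot of the catch on the rim of the near wall: box x = -79 mm, y = -101 mm, 84 mm above the box's underside.
- catch_knob (a point): Middle of the catch's knob, 40 mm from the pivot, 14 mm above the box rim. Knob 13 mm in diameter, from 6 to 22 mm above the box rim; moves with the catch.
- tube_a: Square plastic cutter tube with red cap, 13 x 59 x 13 mm, lying loose in the tray; origin under its middle. Leave alone.
- tube_b: The same with a blue cap, beside it. Leave alone.
- battery: Block battery 26 x 50 x 17 mm, lying loose in the tray; origin under its middle. Leave alone.
- mug: Spotted mug, 78 mm across, 93 mm high, standing to the right; origin under its middle. Leave alone.
- glue_bottle: Small glue bottle, 28 mm across, 94 mm high, standing to the right; origin under its middle. Leave alone.
- eraser: Eraser 22 x 47 x 12 mm on the desk in front of the box; origin under its middle. Leave alone.
- tape: Roll of masking tape, 104 mm across, 25 mm high, on the desk at the front left; origin under its middle. Leave alone.

How it is judged:
By the outcome, as a careful person would: the job done as asked, in the order asked, and still so for the second after the job is handed in, with the robot touching nothing.
It also fails if it takes over 48 s, if anything falls off the work surface, if the arm or the gripper's body presses on something with over 40 N, if the wrist force passes 120 N, or if a joint passes its speed limit or range.

## Working session

There is one attempt and no reset: what is moved stays moved. The work goes in short steps, Python scripts to look and compute and a tool call to move; the robot and the scene stay as the last step left them, time stands still between calls to the robot, and variables do not carry over. Pictures are saved under pics/ and viewed, at most 10 in all, crops included, and the job is handed in when it is done.

Besides the shell and the picture viewer there is one more tool, called after "Emit:" by a JSON object that holds its "fn" and its "kwargs". play_rows: Moves the arm, as the interface text tells. Its arguments: {"type":"object","properties":{"series":{"type":"array","items":{"type":"number"}}},"required":["series"]}

```bash
mkdir -p pics; cat > h.py <<'E'
import numpy as np, cv2
from scipy.spatial.transform import Rotation as R
from cell import ctrl
def ray(p,uv):
    K=np.array(p["mtx"]); a=np.array(p["attitude"])
    Rm=R.from_quat(a).as_matrix() if a.size==4 else a.reshape(3,3)
    d=np.linalg.inv(K)@[uv[0],uv[1],1]; d=Rm@[d[0],-d[1],-d[2]]
    return np.array(p["position"]),d/np.linalg.norm(d)
def onz(p,uv,z):
    o,d=ray(p,uv); return o+d*(z-o[2])/d[2]
def tri(rs):
    A=sum(np.eye(3)-np.outer(d,d) for o,d in rs); b=sum((np.eye(3)-np.outer(d,d))@o for o,d in rs)
    return np.linalg.solve(A,b)
def proj(p,X):
    a=np.array(p["attitude"]); Rm=R.from_quat(a).as_matrix() if a.size==4 else a.reshape(3,3)
    c=Rm.T@(np.array(X)-p["position"]); v=np.array(p["mtx"])@[c[0],-c[1],-c[2]]; return v[:2]/v[2]
def save(p,n): cv2.imwrite(f"pics/{n}.png",p["img"][...,::-1])
E
python3 - <<'E'
from h import *
np.set_printoptions(precision=4,suppress=True)
P={n:ctrl.snapshot(n) for n in("scene","side","wrist")}
print({k:(type(v),np.shape(v)) for k,v in P["scene"].items()}, P["scene"]["attitude"])
for n in P: save(P[n],n+"0"); print(n,P[n]["position"])
for t in("toolbox","tray","tray_back","seat","catch_pivot","catch_knob","tube_a","battery","mug","glue_bottle","eraser","tape"):
    rs=[]
    for n in P:
        r=ctrl.place_of(P[n],t)
        if r: print(t,n,np.round(r[0]["location"]),round(r[0]["confidence"],2)); 
        if r and r[0]["confidence"]>.4: rs.append(ray(P[n],r[0]["location"]))
    if len(rs)>1:
        X=tri(rs); print("  ",X,[round(np.linalg.norm(np.cross(X-o,d))*1000,1) for o,d in rs])
s=ctrl.read_state(); print(s["tool_pos"],s["ee_rot"],s["t"],s["grip_width"])
E
```

```text
{'img': (<class 'numpy.ndarray'>, (480, 640, 3)), 'mtx': (<class 'numpy.ndarray'>, (3, 3)), 'position': (<class 'numpy.ndarray'>, (3,)), 'attitude': (<class 'numpy.ndarray'>, (4,)), 'shot': (<class 'int'>, ())} [ 0.4124 -0.1848 -0.3476  0.8216]
scene [-0.2147 -0.5872  0.8138]
side [ 0.4978 -1.1764  0.7707]
wrist [0.1073 0.595  0.3732]
toolbox scene [362. 258.] 0.95
toolbox side [330. 277.] 0.76
   [0.5716 0.0694 0.0157] [np.float64(1.8), np.float64(1.8)]
tray scene [350. 237.] 0.69
tray side [335. 256.] 0.83
   [0.5847 0.1214 0.0488] [np.float64(2.1), np.float64(2.1)]
tray_back scene [333. 218.] 0.71
tray_back side [337. 238.] 0.8
   [0.5935 0.1868 0.0678] [np.float64(2.7), np.float64(2.7)]
seat scene [389. 267.] 0.66
seat side [331. 287.] 0.63
   [ 0.5701 -0.0115  0.037 ] [np.float64(2.4), np.float64(2.4)]
catch_pivot scene [365. 266.] 0.82
catch_pivot side [302. 270.] 0.57
   [ 0.4959 -0.0025  0.079 ] [np.float64(0.4), np.float64(0.4)]
catch_knob scene [372. 269.] 0.43
catch_knob side [294. 271.] 0.68
   [ 0.4779 -0.0348  0.0959] [np.float64(2.7), np.float64(2.7)]
tube_a scene [341. 233.] 0.45
tube_a side [328. 249.] 0.49
   [0.5652 0.134  0.0629] [np.float64(0.8), np.float64(0.8)]
battery scene [362. 224.] 0.75
battery side [353. 252.] 0.66
   [0.6354 0.1315 0.0563] [np.float64(2.0), np.float64(2.0)]
mug scene [490. 298.] 0.76
mug side [384. 344.] 0.78
   [ 0.6796 -0.2101  0.0052] [np.float64(2.3), np.float64(2.3)]
glue_bottle scene [470. 338.] 0.67
glue_bottle side [326. 355.] 0.69
   [ 0.5483 -0.244   0.0032] [np.float64(2.4), np.float64(2.4)]
eraser scene [320. 314.] 0.58
eraser side [338. 257.] 0.7
   [ 0.5377  0.1523 -0.0595] [np.float64(97.8), np.float64(97.8)]
tape scene [206. 228.] 0.8
tape side [275. 221.] 0.68
tape wrist [274. 379.] 0.96
   [0.3966 0.4423 0.0027] [np.float64(5.5), np.float64(7.2), np.float64(9.0)]
[0.1749 0.5739 0.2143] [ 0.1474  0.9891  0.     -0.    ] 1.95 0.08533136262807312
```

View images.

```bash
python3 - <<'E'
import cv2,numpy as np
a=cv2.imread("pics/scene0.png")[180:330,230:530]; b=cv2.imread("pics/side0.png")[190:330,220:480]
cv2.imwrite("pics/c1.png",np.vstack([cv2.resize(a[:, :],(600,300),interpolation=cv2.INTER_CUBIC),cv2.resize(b,(600,300),interpolation=cv2.INTER_CUBIC)]))
E
```

```text
(no output)
```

View pics/c1.png

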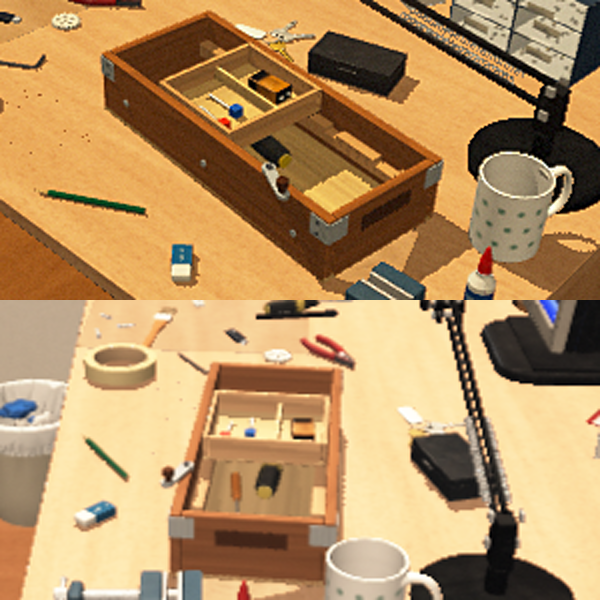

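View pics/scene0.png

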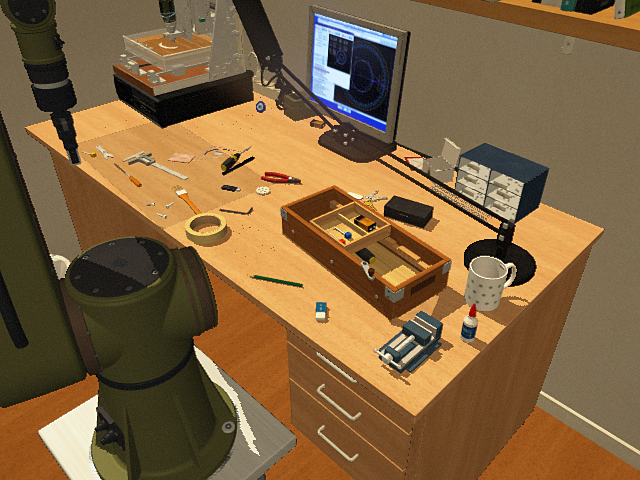

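The picture shows the box with the tray towards its far-left end (tray ≈(350,237) in scene). The catch is swung outwards, with its knob ≈(371,270). Next I go above the box with closed fingers for a close wrist view.

Emit:
{"fn": "play_rows", "kwargs": {"series": [0, -1.2, -0.7, -0.8, 0, 0, -2.7, -1.6, -1.65, -0.4, 0, -4.2, -2.5, -1.65, -0.8, 0, -5.7, -3.4, -1.65, -1.2, 0, -7.2, -4.3, -1.65, -1.7, 0, -8.7, -5.2, -1.65, -1.7, 0, -10.2, -6.1, -1.65, -1.7, 0, -11.6, -7, -1.65, -1.7, 0, -12.9, -7.8, -1.65, -1.7, 0, -13.5, -8.2, -1.65, -1.7]}}

```text
t: 3.2
tool_pos: [0.5829, 0.1176, 0.2805]
ee_rot: [0.059, 0.998, 0.0, 0.0]
wrist_force: [-0.1, 0.6, -0.5]
grip_width: 0.0
finger_force: 0.0
```

```bash
python3 - <<'E'
from h import *
np.set_printoptions(precision=4,suppress=True)
s=ctrl.read_state(); print(s["tool_pos"],s["ee_rot"],s["t"],s["grip_width"],s["wrist_force"])
p=ctrl.snapshot("wrist"); save(p,"w1"); np.save("w1.npy",p,allow_pickle=True); print(p["position"],p["attitude"],p["mtx"][0,0])
for t,z in(("toolbox",0),("tray",.048),("tray_back",.064),("seat",.042),("catch_pivot",.084),("catch_knob",.098)):
    for r in ctrl.place_of(p,t)[:2]: print(t,r["location"],round(r["confidence"],2),onz(p,r["location"],z))
E
```

```text
[0.5829 0.1176 0.2805] [0.0589 0.9983 0.0002 0.0003] 3.2 3.0603624235327815e-05 [-0.0612  0.5788 -0.5014]
[0.5127 0.1264 0.4401] [-0.1064 -0.0945  0.6577  0.7397] 332.96383936710606
tray [331.9, 197.1] 0.78 [0.5844 0.1275 0.048 ]
tray_back [390.0, 201.4] 0.61 [0.5942 0.193  0.064 ]
seat [214.6, 199.0] 0.56 [ 0.5712 -0.0138  0.042 ]
seat [322.2, 235.5] 0.43 [0.6322 0.1101 0.042 ]
catch_pivot [196.0, 127.4] 0.98 [ 0.4902 -0.0024  0.084 ]
catch_knob [146.9, 111.9] 0.8 [ 0.4715 -0.0414  0.098 ]
```

View pics/w1.png

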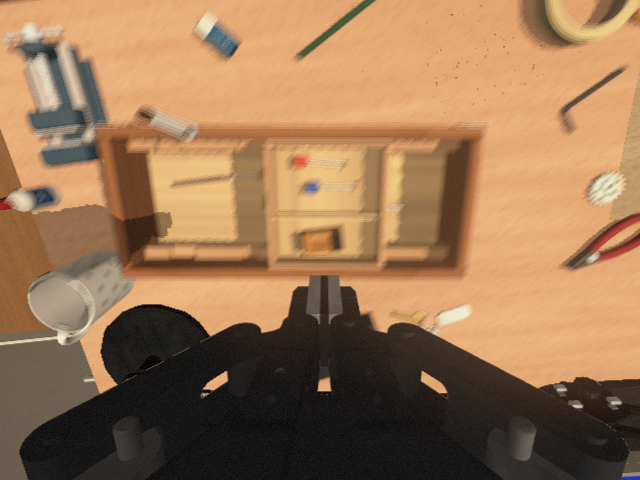

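The wrist view shows the box rim with corners at about (99,126), (486,126), (466,275) and (122,276). The tray's rear wall is at about column 383, and the catch points outward-left, with pivot (196,127) and knob (147,112). The arm was still moving, so I repeat the shot now that it has settled.

```bash
python3 - <<'E'
from h import *
np.set_printoptions(precision=4,suppress=True)
p=ctrl.snapshot("wrist"); print(ctrl.read_state()["tool_pos"])
for t,z in(("tray",.048),("tray_back",.064),("seat",.042),("catch_pivot",.084),("catch_knob",.098)):
    for r in ctrl.place_of(p,t)[:1]: print(t,r["location"],round(r["confidence"],2),onz(p,r["location"],z))
print([onz(p,c,.084) for c in((99,126),(486,126),(466,275),(122,276))])
cv2.imwrite("pics/w2.png",cv2.resize(p["img"][100:290,85:500,::-1],None,fx=1.9,fy=1.9,interpolation=cv2.INTER_CUBIC))
import pickle; pickle.dump(p,open("w2.pkl","wb"))
E
```

```text
[0.5809 0.1205 0.2805]
tray [327.6, 200.3] 0.85 [0.5854 0.1246 0.048 ]
tray_back [385.5, 199.8] 0.93 [0.5894 0.1907 0.064 ]
seat [209.3, 197.0] 0.67 [ 0.566 -0.017  0.042]
catch_pivot [194.5, 130.4] 0.95 [ 0.4909 -0.0021  0.084 ]
catch_knob [143.6, 109.8] 0.58 [ 0.4673 -0.0415  0.098 ]
[array([ 0.4755, -0.0978,  0.084 ]), array([0.521 , 0.2939, 0.084 ]), array([0.6841, 0.2743, 0.084 ]), array([ 0.6394, -0.1216,  0.084 ])]
```

View pics/w2.png

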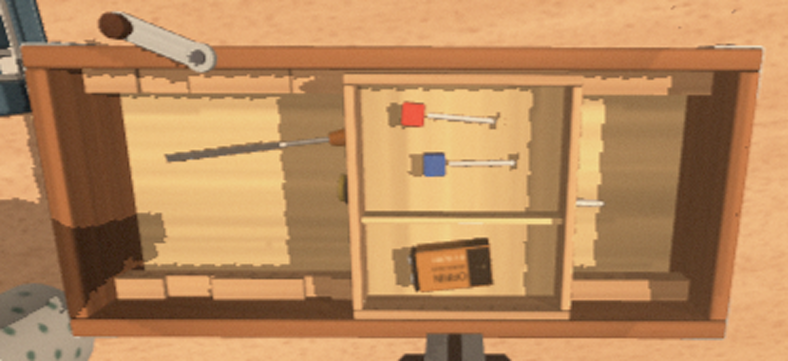

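The settled view is sharp. In the crop the box rim corners are at (22,45), (762,46), (724,336) and (74,334), the tray's back edge is at columns 570–581, and the knob is at (115,25). Next I fit the box pose to these.

```bash
python3 - <<'E'
from h import *
import pickle
from scipy.optimize import least_squares
np.set_printoptions(precision=4,suppress=True)
p=pickle.load(open("w2.pkl","rb"))
c=lambda u,v:np.array([85+u/1.9,100+v/1.9])
obs=[((-.085,-.2,.084),c(22,45)),((-.085,.2,.084),c(762,46)),((.085,.2,.084),c(724,336)),((.085,-.2,.084),c(74,334)),((-.079,-.101,.086),c(201,57))]
def W(q,b): s,k=np.sin(q[2]),np.cos(q[2]); return np.array([q[0]+k*b[0]-s*b[1],q[1]+s*b[0]+k*b[1],b[2]])
f=lambda q:np.concatenate([proj(p,W(q,b))-u for b,u in obs])
r=least_squares(f,[.57,.07,-.12]); q=r.x; print(q,r.fun); np.save("box.npy",q)
def inv(X): s,k=np.sin(q[2]),np.cos(q[2]); d=X[:2]-q[:2]; return np.array([k*d[0]+s*d[1],-s*d[0]+k*d[1]])
for n,u,z in(("tb near",c(581,82),.088),("tb far",c(570,318),.088),("knob",c(113,20),.106),("pin",c(201,57),.086)): print(n,inv(onz(p,u,z)))
for n,b in(("seat",(0,-.101,.042)),("pivot",(-.079,-.101,.084)),("seat back",(0,-.036,.058))): print(n,W(q,b))
s=ctrl.read_state(); Rm=R.from_quat(s["ee_rot"]).as_matrix(); print(s["t"],s["tool_pos"],Rm,s["wrist_force"])
E
```

```text
[ 0.5801  0.087  -0.1168] [-2.2401 -0.3558  1.6175 -0.4185  1.205   1.0136 -1.4044  1.6509  0.7951
 -0.4133]
tb near [-0.066   0.1018]
tb far [0.0704 0.1031]
knob [-0.0959 -0.136 ]
pin [-0.0786 -0.1019]
seat [ 0.5684 -0.0133  0.042 ]
pivot [ 0.4899 -0.0041  0.084 ]
seat back [0.5759 0.0513 0.058 ]
3.85 [0.5813 0.12   0.2805] [[-0.9932  0.1163  0.0003]
 [ 0.1163  0.9932  0.    ]
 [-0.0003  0.0001 -1.    ]] [-0.3259  1.3084  0.31  ]
```

Fit is good and the tool is already aligned with the box. Next I go down into the gap behind the tray (box y ≈ 0.145).

Emit:
{"fn": "play_rows", "kwargs": {"series": [0, -0.07, 1.2, 0, 0, 0, -0.07, 2.4, 0, 0, 0, -0.07, 2.8, 0.4, 0, 0, -0.07, 2.8, 1.2, 0, 0, -0.07, 2.8, 2.2, 0, 0, -0.07, 2.8, 3.1, 0, 0, -0.07, 2.8, 4, 0, 0, -0.07, 2.8, 4.7, 0, 0, -0.07, 2.8, 5.14, 0, 0, -0.07, 2.8, 5.14, 0]}}

```text
t: 5.1
tool_pos: [0.5964, 0.2295, 0.0732]
ee_rot: [0.059, 0.998, -0.001, -0.001]
wrist_force: [0.4, 0.3, 0.3]
grip_width: -0.0001
finger_force: 0.0
```

```bash
cat >> h.py <<'E'
def W(b,q=np.load("box.npy")): s,k=np.sin(q[2]),np.cos(q[2]); return np.array([q[0]+k*b[0]-s*b[1],q[1]+s*b[0]+k*b[1],b[2]])
def inv(X,q=np.load("box.npy")): s,k=np.sin(q[2]),np.cos(q[2]); d=X[:2]-q[:2]; return np.array([k*d[0]+s*d[1],-s*d[0]+k*d[1],X[2]])
E
python3 - <<'E'
from h import *
np.set_printoptions(precision=4,suppress=True)
p=ctrl.snapshot("wrist"); cv2.imwrite("pics/w3.png",p["img"][...,::-1])
s=ctrl.read_state(); print(s["t"],inv(s["tool_pos"]),s["wrist_force"])
E
```

```text
5.15 [0.0005 0.144  0.0746] [0.1845 0.6724 0.2129]
```

View pics/w3.png

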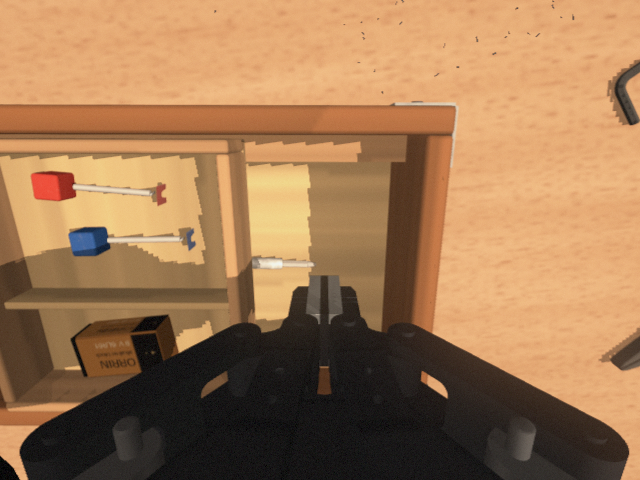

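The fingers hang free behind the tray wall (tray back edge at column ≈235, fingers ≈ columns 290–358). Now I push slowly at 4 cm/s.

Emit:
{"fn": "play_rows", "kwargs": {"series": [0, 0, -0.12, 0, 0, 0, 0, -0.24, 0, 0, 0, 0, -0.36, 0, 0, 0, 0, -0.48, 0, 0, 0, 0, -0.6, 0, 0, 0, 0, -0.7, 0, 0, 0, 0, -0.8, 0, 0, 0, 0, -0.9, 0, 0, 0, 0, -1.0, 0, 0, 0, 0, -1.1, 0, 0]}}

```text
t: 6.4
tool_pos: [0.5924, 0.1862, 0.0747]
ee_rot: [0.059, 0.998, -0.0, 0.0]
wrist_force: [-0.2, -0.4, 0.1]
grip_width: 0.0
finger_force: 0.0
```

Emit:
{"fn": "play_rows", "kwargs": {"series": [0, 0, -0.12, 0, 0, 0, 0, -0.24, 0, 0, 0, 0, -0.36, 0, 0, 0, 0, -0.48, 0, 0, 0, 0, -0.6, 0, 0, 0, 0, -0.72, 0, 0, 0, 0, -0.84, 0, 0, 0, 0, -0.96, 0, 0, 0, 0, -1.08, 0, 0, 0, 0, -1.2, 0, 0]}}

```text
t: 7.65
tool_pos: [0.5867, 0.1385, 0.0747]
ee_rot: [0.059, 0.998, -0.0, -0.0]
wrist_force: [0.3, -0.1, -0.3]
grip_width: -0.0003
finger_force: 0.0
```

```bash
python3 - <<'E'
from h import *
np.set_printoptions(precision=4,suppress=True)
p=ctrl.snapshot("wrist"); save(p,"w4")
s=ctrl.read_state(); print(s["t"],inv(s["tool_pos"]),s["wrist_force"])
r=ctrl.place_of(p,"tray"); print(r[:1], inv(onz(p,r[0]["location"],.048)) if r else 0)
E
```

```text
7.7 [0.0006 0.0513 0.0747] [-0.592  -0.7834 -0.8904]
[] 0
```

View pics/w4.png

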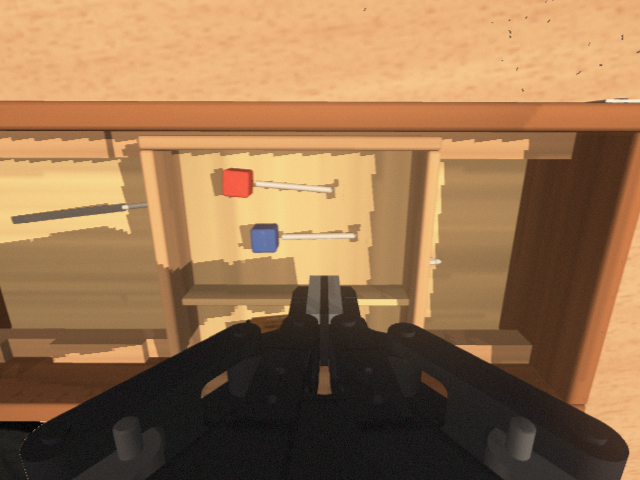

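The view is unexpected. The tray's rear wall is still at column ≈430, right of the fingers (≈325), and the force reads about 0. Either the fingers passed over the tray or the picture misleads me, so I check with the other cameras.

```bash
python3 - <<'E'
from h import *
np.set_printoptions(precision=4,suppress=True)
w=ctrl.snapshot("wrist"); s=ctrl.read_state(); T=np.array(s["tool_pos"]); print(w["position"]-T)
for h in(0,.011,.024): print("tip px",h,proj(w,T-[0,0,h]))
P=[ctrl.snapshot("scene"),ctrl.snapshot("side")]
im=[]
for p in P:
    c=proj(p,T-[0,0,.011]); print(c); u,v=int(c[0]),int(c[1]); u0,v0=u-70,v-60
    k=p["img"][v0:v0+110,u0:u0+140,::-1].copy(); k=cv2.resize(k,(760,290) if 0 else (370,290),interpolation=cv2.INTER_CUBIC)
    k=cv2.resize(p["img"][v0:v0+110,u0:u0+140,::-1],(700,550),interpolation=cv2.INTER_CUBIC)
    cv2.drawMarker(k,(int((c[0]-u0)*5),int((c[1]-v0)*5)),(0,255,0),0,10); im.append(cv2.resize(k,(400,314)))
cv2.imwrite("pics/c5.png",np.hstack(im))
E
```

```text
[-0.0702  0.0086  0.1597]
tip px 0 [323.5529 276.7701]
tip px 0.011 [323.5872 268.6288]
tip px 0.024 [323.6229 260.1372]
[345.7488 227.8972]
[335.2929 248.5633]
```

View pics/c5.png

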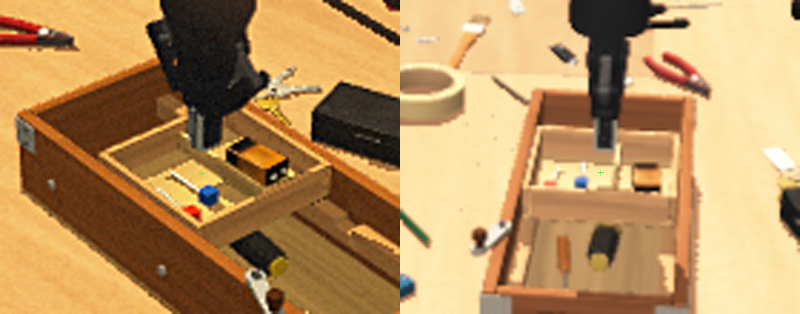

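The scene and side views show the fingertip in front of the tray's rear wall, above the tray. It is about 9 px higher than the predicted tip (markers), so the tip rides higher than 11 mm ahead of the TCP. The tray has not moved, so I measure the true tip height.

```bash
python3 - <<'E'
from h import *
np.set_printoptions(precision=4,suppress=True)
w=ctrl.snapshot("wrist");a=ctrl.snapshot("scene");b=ctrl.snapshot("side")
T=np.array(ctrl.read_state()["tool_pos"]); tx=np.array([-.9932,.1163,0])
X=tri([ray(a,(345,218.5)),ray(b,(336.8,240.5))]); print("tip",X,X-T,inv(X))
for h in(-.03,-.02,-.01,0,.011): print(h,proj(w,T+tx*.011-[0,0,h]),proj(w,T+tx*.005-[0,0,h]))
print(ctrl.read_state()["t"],a["mtx"][0,0])
k=[cv2.resize(i["img"][v-28:v+22,u-20:u+20,::-1],(400,500),interpolation=cv2.INTER_NEAREST) for i,u,v in((a,345,222),(b,336,244))]
cv2.imwrite("pics/c6.png",np.hstack(k))
E
```

```text
tip [0.5907 0.1454 0.0854] [0.0038 0.0064 0.0107] [0.0037 0.0592 0.0854]
-0.03 [322.9427 281.6265] [322.9605 294.4615]
-0.02 [323.0129 272.3017] [323.0288 284.4324]
-0.01 [323.0747 264.0925] [323.089  275.5906]
0 [323.1295 256.81  ] [323.1425 267.737 ]
0.011 [323.1831 249.6931] [323.1949 260.0532]
8.05 553.7577758057861
```

View pics/c6.png

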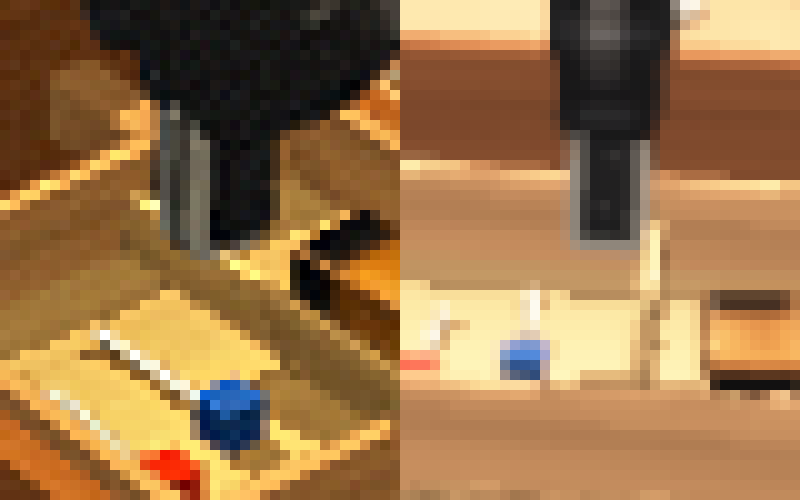

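A tighter look puts the tip at about (345.5,219) in scene and (336.5,241) in side, so it hangs just above the tray rim. The real tip is therefore about 14 mm behind the TCP point, and nothing was touched. I go up, back behind the tray, and down with the TCP at z ≈ 0.052.

Emit:
{"fn": "play_rows", "kwargs": {"series": [0, 0, 0, -0.5, 0, 0, 0, 0, -0.75, 0, 0, 0, 1.0, -0.75, 0, 0, 0, 2.0, -0.75, 0, 0, 0, 2.32, -0.75, 0, 0, 0, 2.32, -0.6, 0, 0, 0, 2.32, -0.2, 0, 0, 0, 2.32, 0.2, 0, 0, 0, 2.32, 0.57, 0, 0, 0, 2.32, 0.57, 0]}}

```text
t: 9.3
tool_pos: [0.5962, 0.2299, 0.0498]
ee_rot: [0.059, 0.998, -0.001, -0.002]
wrist_force: [-0.3, -0.0, 0.6]
grip_width: -0.0
finger_force: 0.0
```

Emit:
{"fn": "play_rows", "kwargs": {"series": [0, 0, -0.12, 0, 0, 0, 0, -0.24, 0, 0, 0, 0, -0.36, 0, 0, 0, 0, -0.48, 0, 0, 0, 0, -0.6, 0, 0, 0, 0, -0.7, 0, 0, 0, 0, -0.8, 0, 0, 0, 0, -0.9, 0, 0, 0, 0, -1.0, 0, 0, 0, 0, -1.1, 0, 0]}}

```text
t: 10.55
tool_pos: [0.5926, 0.1873, 0.052]
ee_rot: [0.059, 0.998, 0.0, 0.0]
wrist_force: [0.3, 3.5, -0.4]
grip_width: -0.0
finger_force: 1.8
```

```bash
python3 - <<'E'
from h import *
np.set_printoptions(precision=4,suppress=True)
w=ctrl.snapshot("wrist");b=ctrl.snapshot("scene")
s=ctrl.read_state(); print(s["t"],inv(s["tool_pos"]),s["wrist_force"],s["wrist_torque"])
cv2.imwrite("pics/c7.png",np.hstack([cv2.resize(w["img"][...,::-1],(400,300)),cv2.resize(b["img"][180:300,270:430,::-1],(400,300),interpolation=cv2.INTER_CUBIC)]))
E
```

```text
10.65 [0.0007 0.1005 0.0519] [0.6499 2.2647 0.1698] [ 0.3318 -0.1244 -0.0323]
```

View pics/c7.png

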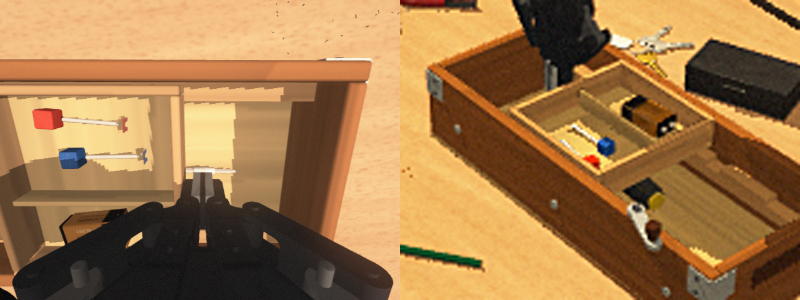

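The finger is now below the rim, pressing on the tray's rear wall (3.5 N). I continue pushing.

Emit:
{"fn": "play_rows", "kwargs": {"series": [0, 0, -0.12, 0, 0, 0, 0, -0.24, 0, 0, 0, 0, -0.36, 0, 0, 0, 0, -0.48, 0, 0, 0, 0, -0.6, 0, 0, 0, 0, -0.72, 0, 0, 0, 0, -0.84, 0, 0, 0, 0, -0.96, 0, 0, 0, 0, -1.08, 0, 0, 0, 0, -1.2, 0, 0]}}

```text
t: 11.9
tool_pos: [0.5869, 0.1393, 0.0519]
ee_rot: [0.059, 0.998, 0.0, 0.0]
wrist_force: [0.8, 4.2, 0.4]
grip_width: -0.0003
finger_force: 2.1
```

Emit:
{"fn": "play_rows", "kwargs": {"series": [0, 0, -0.12, 0, 0, 0, 0, -0.24, 0, 0, 0, 0, -0.36, 0, 0, 0, 0, -0.48, 0, 0, 0, 0, -0.6, 0, 0, 0, 0, -0.72, 0, 0, 0, 0, -0.84, 0, 0, 0, 0, -0.96, 0, 0, 0, 0, -1.08, 0, 0, 0, 0, -1.2, 0, 0]}}

```text
t: 13.15
tool_pos: [0.5812, 0.0917, 0.0519]
ee_rot: [0.059, 0.998, 0.0, -0.0]
wrist_force: [0.8, 4.3, 0.4]
grip_width: 0.0003
finger_force: 2.2
```

```bash
python3 - <<'E'
from h import *
np.set_printoptions(precision=4,suppress=True)
w=ctrl.snapshot("wrist")
s=ctrl.read_state(); print(s["t"],inv(s["tool_pos"]),s["wrist_force"],s["wrist_torque"])
cv2.imwrite("pics/w8.png",w["img"][...,::-1])
E
```

```text
13.2 [0.0005 0.004  0.0519] [0.8953 2.8958 2.1296] [ 0.7002 -0.0964  0.0172]
```

View pics/w8.png

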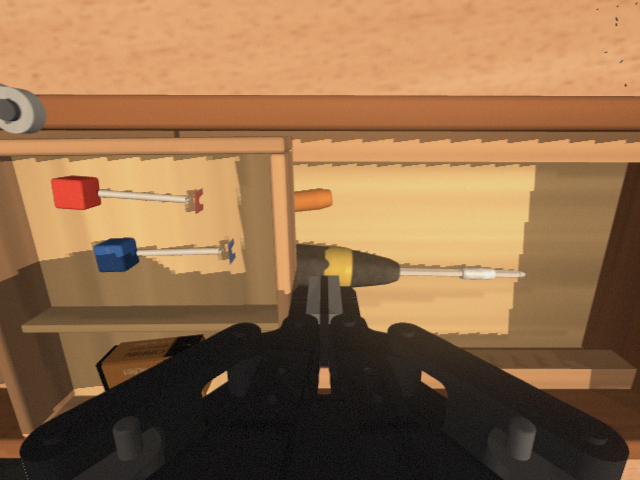

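The tray is sliding squarely, with its rear edge at column ≈292 against the finger and the contents in place. Now slower.

```bash
python3 - <<'E'
from h import *
w=ctrl.snapshot("wrist"); T=inv(np.array(ctrl.read_state()["tool_pos"]))
for u in((293,138),(292,285)): print(inv(onz(w,u,.088)), T)
E
```

```text
[-0.06917124 -0.00643166  0.088     ] [0.00049789 0.00406422 0.05186607]
[-0.01183732 -0.00837105  0.088     ] [0.00049789 0.00406422 0.05186607]
```

Emit:
{"fn": "play_rows", "kwargs": {"series": [0, 0, -0.08, 0, 0, 0, 0, -0.16, 0, 0, 0, 0, -0.24, 0, 0, 0, 0, -0.32, 0, 0, 0, 0, -0.4, 0, 0, 0, 0, -0.46, 0, 0, 0, 0, -0.52, 0, 0, 0, 0, -0.56, 0, 0, 0, 0, -0.6, 0, 0, 0, 0, -0.62, 0, 0]}}

```text
t: 14.5
tool_pos: [0.578, 0.0674, 0.0518]
ee_rot: [0.059, 0.998, 0.0, -0.0]
wrist_force: [-1.0, 4.9, 1.5]
grip_width: 0.0
finger_force: 2.7
```

Emit:
{"fn": "play_rows", "kwargs": {"series": [0, 0, -0.02, 0, 0, 0, 0, -0.04, 0, 0, 0, 0, -0.06, 0, 0, 0, 0, -0.08, 0, 0, 0, 0, -0.1, 0, 0, 0, 0, -0.12, 0, 0, 0, 0, -0.14, 0, 0, 0, 0, -0.14, 0, 0, 0, 0, -0.14, 0, 0, 0, 0, -0.14, 0, 0]}}

```text
t: 15.75
tool_pos: [0.5778, 0.0622, 0.0519]
ee_rot: [0.059, 0.998, 0.001, 0.0]
wrist_force: [1.0, 5.8, -0.8]
grip_width: 0.0
finger_force: 2.6
```

```bash
python3 - <<'E'
from h import *
np.set_printoptions(precision=4,suppress=True)
w=ctrl.snapshot("wrist"); save(w,"w9"); s=ctrl.read_state(); print(s["t"],inv(s["tool_pos"]),s["wrist_force"],s["finger_force"])
E
```

```text
15.8 [ 0.0006 -0.0248  0.0519] [ 1.2476  5.2773 -0.5849] 2.637980729341507
```

Emit:
{"fn": "play_rows", "kwargs": {"series": [0, 0, -0.02, 0, 0, 0, 0, -0.04, 0, 0, 0, 0, -0.06, 0, 0, 0, 0, -0.08, 0, 0, 0, 0, -0.1, 0, 0, 0, 0, -0.1, 0, 0, 0, 0, -0.1, 0, 0, 0, 0, -0.1, 0, 0, 0, 0, -0.1, 0, 0, 0, 0, -0.1, 0, 0]}}

```text
t: 17.05
tool_pos: [0.5785, 0.0613, 0.0525]
ee_rot: [0.058, 0.998, 0.003, 0.001]
wrist_force: [2.5, 14.6, -0.2]
grip_width: -0.0001
finger_force: 7.0
```

The force rises to 14.6 N while the tool has stopped, so the tray is against its stop. I ease off and check the rim height.

Emit:
{"fn": "play_rows", "kwargs": {"series": [0, 0, 0.05, 0, 0, 0, 0, 0.1, 0, 0, 0, 0, 0.15, 0, 0, 0, 0, 0.2, 0, 0, 0, 0, 0.3, 0, 0, 0, 0, 0.4, 0, 0, 0, 0, 0.6, 0, 0, 0, 0, 0.6, -1.2, 0, 0, 0, 0.6, -2.5, 0, 0, 0, 0.6, -3.8, 0]}}

```text
t: 18.3
tool_pos: [0.5798, 0.0821, 0.2054]
ee_rot: [0.059, 0.998, -0.0, -0.0]
wrist_force: [0.6, 0.8, 0.7]
grip_width: 0.0003
finger_force: 0.0
```

Emit:
{"fn": "play_rows", "kwargs": {"series": [0, 0.3, 0, -0.6, 0, 0, 0.6, 0, -0.8, 0, 0, 0.6, 0, -0.8, 0, 0, 0.6, 0, -0.8, 0, 0, 0.6, 0, -0.8, 0, 0, 0.6, 0, -0.8, 0, 0, 0.6, 0, -0.8, 0, 0, 0.6, 0, -0.8, 0, 0, 0.6, 0, -0.8, 0, 0, 0.6, 0, -0.8, 0]}}

```text
t: 19.55
tool_pos: [0.5562, 0.0844, 0.236]
ee_rot: [0.059, 0.998, 0.0, 0.0]
wrist_force: [0.6, 0.9, 0.3]
grip_width: 0.0
finger_force: 0.0
```

```bash
python3 - <<'E'
from h import *
import pickle
np.set_printoptions(precision=4,suppress=True)
P={n:ctrl.snapshot(n) for n in("wrist","scene","side")}; pickle.dump(P,open("p10.pkl","wb"))
s=ctrl.read_state(); print(s["t"],inv(s["tool_pos"]),s["wrist_force"])
Z={"tray":.042,"tray_back":.058,"seat":.042,"catch_pivot":.084,"catch_knob":.098}
for t in Z:
  rs=[]
  for n in P:
    r=ctrl.place_of(P[n],t)
    if r: print(t,n,np.round(r[0]["location"],1),round(r[0]["confidence"],2),inv(onz(P[n],r[0]["location"],Z[t]))); rs.append(ray(P[n],r[0]["location"]))
  if len(rs)>1: print("  tri",inv(tri(rs)))
# predicted tray top edges for seated vs unseated, refine box offset by catching edges along line across back wall
w=P["wrist"]
g=cv2.cvtColor(w["img"],cv2.COLOR_RGB2GRAY)
for nm,z in(("seated",.082),("up",.088)):
    print(nm,[proj(w,W((x,y,z))) for x,y in((-.071,-.036),(.071,-.036),(-.071,-.166),(.071,-.166))])
print("rim",[proj(w,W((x,y,.084))) for x,y in((-.085,-.2),(.085,-.2),(-.073,-.188),(.073,-.188))])
E
```

```text
19.7 [-0.0235 -0.0054  0.2359] [-0.3069  0.1395 -0.4261]
tray wrist [237.1 224. ] 0.6 [-0.0004 -0.1003  0.042 ]
tray scene [389.8 267.7] 0.78 [-0.002  -0.1037  0.042 ]
tray side [333.6 289. ] 0.88 [ 0.0083 -0.1216  0.042 ]
  tri [ 0.0047 -0.1011  0.0324]
tray_back wrist [293.3 231.5] 0.7 [ 0.0036 -0.0373  0.058 ]
tray_back scene [372.5 248.9] 0.8 [-0.0003 -0.0435  0.058 ]
tray_back side [333.7 267. ] 0.88 [ 0.0026 -0.0399  0.058 ]
  tri [ 0.0034 -0.0383  0.0555]
seat scene [392.5 268.9] 0.16 [-0.0003 -0.1105  0.042 ]
catch_pivot wrist [220.2 151.9] 0.76 [-0.0794 -0.0994  0.084 ]
catch_pivot scene [363.7 263.9] 0.96 [-0.0751 -0.0958  0.084 ]
catch_pivot side [297.9 268.4] 0.77 [-0.084  -0.1022  0.084 ]
  tri [-0.0807 -0.1     0.0857]
catch_knob wrist [168.4 134.6] 0.8 [-0.0945 -0.1383  0.098 ]
catch_knob scene [370.2 271.8] 0.66 [-0.0941 -0.1362  0.098 ]
catch_knob side [291.3 267.7] 0.43 [-0.0976 -0.1245  0.098 ]
  tri [-0.0956 -0.1367  0.1024]
seated [array([290.2553, 161.1566]), array([294.1502, 299.9656]), array([149.5347, 161.1821]), array([169.6023, 299.9547])]
up [array([289.6098, 161.6549]), array([293.6458, 302.7448]), array([146.2048, 161.6808]), array([166.9998, 302.733 ])]
rim [array([108.6405, 145.5977]), array([138.119 , 312.8959]), array([124.1145, 159.1247]), array([147.843 , 302.6037])]
```

```bash
python3 - <<'E'
from h import *
import pickle
np.set_printoptions(precision=1,suppress=True,linewidth=200)
w=pickle.load(open("p10.pkl","rb"))["wrist"]; g=cv2.cvtColor(w["img"],cv2.COLOR_RGB2GRAY).astype(float)
for r0,r1 in((185,195),(205,215)):
    m=g[r0:r1].mean(0); print(r0,"cols100-165",m[100:166].astype(int)); print("cols275-305",m[275:306].astype(int))
    x=-.05
for c0,c1 in((215,235),(190,200)):
    m=g[:,c0:c1].mean(1); print("rows 140-175",m[140:176].astype(int)); print("rows285-325",m[285:326].astype(int))
for z in(.082,.088):
  for r in(190,210):
    # x at row r
    xs=np.linspace(-.07,.07,400)
    for y in(-.166,-.160,-.042,-.036):
        q=np.array([proj(w,W((x,y,z))) for x in xs]); print(z,r,y,round(float(np.interp(r,q[:,1],q[:,0])),1),end=" | ")
    print()
q=[proj(w,W((-.02,y,.084))) for y in(-.2,-.188)]; print(q)
E
```

```text
185 cols100-165 [187 186 187 187 187 188 188 188 188 180 160 132 118 120 121 125 127 114 110 112 112 113 118 125 130 132 132 131 127 110  90  78  73  73  76  76  77  78  78  77  78  77  76  73  71  72  62  49  46
  44  45  60 131 179 189 189 188 177 145 124 122 121 119 113 112 112]
cols275-305 [136 136 135 134 132 132 133 123 152 181 190 191 191 176 142 121 128 158 168 169 170 171 169 166 166 165 163 164 165 164 163]
205 cols100-165 [139 139 150 154 158 158 157 156 157 162 165 170 172 158 133 122 121 120 119 119 112 107 111 113 113 116 122 128 131 130 130 129 116  95  81  74  73  74  74  75  77  77  78  78  78  77  73  71  69
  58  49  45  45  45  66 138 181 189 189 188 172 138 123 122 121 122]
cols275-305 [138 136 135 135 133 133 132 132 133 170 188 189 192 189 153 124 123 152 183 187 184 182 177 175 175 174 173 180 181 182 182]
rows 140-175 [185 184 186 171  96  96 116 143 155 150 143 138 137 135 135 136 138 146 145 132 141 126 103  95 156 176 177 175 173 148 172 201 203 203 204 203]
rows285-325 [159 100  89  93  94  96  96  91  90  93  89 126 163 175 175 174 101  75 112 122 125 12
[... 162 characters left out ...]
24 106  91 101  98  97  97 160 178 180 177 174 145 158 189 197 198 198 197]
rows285-325 [133  92  84  86  92  95  94  91  91  93  89 133 169 179 178 175  96  71 106 115 119 120 119 119 119 119 120 140 190 196 193 192 193 194 196 196 197 198 196 194 194]
0.082 190 -0.166 153.7 | 0.082 190 -0.16 160.0 | 0.082 190 -0.042 284.7 | 0.082 190 -0.036 291.1 | 
0.082 210 -0.166 156.6 | 0.082 210 -0.16 162.8 | 0.082 210 -0.042 285.4 | 0.082 210 -0.036 291.6 | 
0.088 190 -0.166 150.4 | 0.088 190 -0.16 156.8 | 0.088 190 -0.042 284.0 | 0.088 190 -0.036 290.4 | 
0.088 210 -0.166 153.3 | 0.088 210 -0.16 159.7 | 0.088 210 -0.042 284.6 | 0.088 210 -0.036 291.0 | 
[array([121. , 215.5]), array([133.4, 215.5])]
```

Measured tray edge spacing (136.9 px) matches seated (137.4) rather than riding (140.0), and the dark strip before the far rim shows. So the tray has dropped. Now I go to the outer side of the catch knob.

Emit:
{"fn": "play_rows", "kwargs": {"series": [0, 0.7, -0.9, 0, 0, 0, 1.4, -1.8, 0, 0, 0, 2.1, -2.7, 0, 0, 0, 2.66, -3.37, 0.3, 0, 0, 2.66, -3.37, 1.1, 0, 0, 2.66, -3.37, 2, 0, 0, 2.66, -3.37, 2.9, 0, 0, 2.66, -3.37, 3.6, 0, 0, 2.66, -3.37, 3.87, 0, 0, 2.66, -3.37, 3.87, 0]}}

```text
t: 21.7
tool_pos: [0.4344, -0.0369, 0.081]
ee_rot: [0.059, 0.998, 0.0, -0.0]
wrist_force: [-0.1, 0.1, 0.6]
grip_width: -0.0005
finger_force: 0.0
```

```bash
python3 - <<'E'
from h import *
np.set_printoptions(precision=4,suppress=True)
p=ctrl.snapshot("wrist"); s=ctrl.read_state(); print(s["t"],inv(s["tool_pos"]),s["wrist_force"])
for t,z in(("catch_pivot",.084),("catch_knob",.098)):
    for r in ctrl.place_of(p,t)[:1]: print(t,r["location"],round(r["confidence"],2),inv(onz(p,r["location"],z)))
E
```

```text
21.75 [-0.1295 -0.14    0.0817] [-0.1002  0.3024  1.0487]
catch_knob [324.4, 357.7] 0.55 [-0.0937 -0.1393  0.098 ]
```

Emit:
{"fn": "play_rows", "kwargs": {"series": [0, -0.17, 0, 0, 0, 0, -0.34, 0, 0, 0, 0, -0.5, 0, 0, 0, 0, -0.66, 0, 0, 0, 0, -0.82, 0, 0, 0, 0, -0.98, 0, 0, 0, 0, -1.12, 0, 0, 0, 0, -1.26, 0, 0, 0, 0, -1.4, 0, 0, 0, 0, -1.54, 0, 0, 0]}}

```text
t: 23.1
tool_pos: [0.4961, -0.0441, 0.081]
ee_rot: [0.059, 0.998, 0.0, -0.0]
wrist_force: [-1.2, 0.3, -0.1]
grip_width: -0.0004
finger_force: 0.3
```

```bash
python3 - <<'E'
from h import *
np.set_printoptions(precision=4,suppress=True)
s=ctrl.read_state(); print(s["t"],inv(s["tool_pos"]),s["wrist_force"])
P={n:ctrl.snapshot(n) for n in("wrist","scene","side")}
for n in P:
    for r in ctrl.place_of(P[n],"catch_knob")[:2]: print(n,r["location"],round(r["confidence"],2),inv(onz(P[n],r["location"],.098)))
E
```

```text
23.1 [-0.0682 -0.1401  0.081 ] [-1.2152  0.3323 -0.144 ]
scene [382.3, 262.8] 0.41 [-0.0544 -0.1299  0.098 ]
side [381.9, 345.7] 0.74 [ 0.1216 -0.4053  0.098 ]
side [311.1, 269.1] 0.57 [-0.0484 -0.1254  0.098 ]
```

Emit:
{"fn": "play_rows", "kwargs": {"series": [0, 0, -0.3, 0, 0, 0, 0, -0.5, 0, 0, 0, -0.3, -0.5, 0, 0, 0, -0.63, -0.5, 0, 0, 0, -0.63, -0.4, 0, 0, 0, -0.63, -0.28, 0, 0, 0, -0.63, -0.16, 0, 0, 0, -0.63, -0.04, 0, 0, 0, -0.63, 0.08, 0, 0, 0, -0.63, 0.2, 0, 0]}}

```text
t: 24.65
tool_pos: [0.5235, -0.0392, 0.0822]
ee_rot: [0.059, 0.998, -0.0, 0.002]
wrist_force: [2.9, -3.1, 6.1]
grip_width: 0.0004
finger_force: 3.3
```

Emit:
{"fn": "play_rows", "kwargs": {"series": [0, 0, 0.06, 0, 0, 0, 0, 0.12, 0, 0, 0, 0, 0.18, 0, 0, 0, 0, 0.24, 0, 0, 0, 0, 0.28, 0, 0, 0, 0, 0.32, 0, 0, 0, 0, 0.32, 0, 0, 0, 0, 0.32, 0, 0, 0, 0, 0.32, 0, 0, 0, 0, 0.32, 0, 0]}}

```text
t: 25.9
tool_pos: [0.525, -0.0259, 0.0822]
ee_rot: [0.059, 0.998, 0.001, 0.002]
wrist_force: [2.8, -0.9, 5.3]
grip_width: 0.0001
finger_force: 2.7
```

```bash
python3 - <<'E'
from h import *
np.set_printoptions(precision=4,suppress=True)
s=ctrl.read_state(); print(s["t"],inv(s["tool_pos"]),s["wrist_force"])
P={n:ctrl.snapshot(n) for n in("wrist","scene","side")}
for n in P:
    for r in ctrl.place_of(P[n],"catch_knob")[:2]: print(n,r["location"],round(r["confidence"],2),inv(onz(P[n],r["location"],.098)))
E
```

```text
25.9 [-0.0415 -0.1186  0.0822] [ 2.8072 -0.927   5.2732]
wrist [350.1, 294.3] 0.94 [-0.0396 -0.1056  0.098 ]
scene [378.6, 252.2] 0.67 [-0.0356 -0.0984  0.098 ]
side [320.7, 261.5] 0.55 [-0.0283 -0.0851  0.098 ]
```

Emit:
{"fn": "play_rows", "kwargs": {"series": [0, 0, -0.1, 0, 0, 0, 0, -0.1, -0.1, 0, 0, 0, -0.1, -0.12, 0, 0, 0, 0, -0.12, 0, 0, 0, 0.03, -0.12, 0, 0, 0, 0.06, -0.12, 0, 0, 0, 0.09, -0.12, 0, 0, 0, 0.12, -0.12, 0, 0, 0, 0.12, -0.12, 0, 0, 0, 0.12, -0.12, 0]}}

```text
t: 27.45
tool_pos: [0.5238, -0.0216, 0.0858]
ee_rot: [0.059, 0.998, 0.0, -0.0]
wrist_force: [0.1, -0.6, 0.7]
grip_width: -0.0
finger_force: 0.1
```

```bash
python3 - <<'E'
from h import *
np.set_printoptions(precision=4,suppress=True)
s=ctrl.read_state(); print(s["t"],inv(s["tool_pos"]),s["wrist_force"])
P={n:ctrl.snapshot(n) for n in("wrist","scene")}
for n in P:
  for t,z in(("catch_knob",.098),("catch_pivot",.084)):
    for r in ctrl.place_of(P[n],t)[:2]: print(t,n,r["location"],round(r["confidence"],2),inv(onz(P[n],r["location"],z)))
E
```

```text
27.45 [-0.0433 -0.1145  0.0858] [ 0.0564 -0.6388  0.7451]
catch_knob wrist [351.0, 293.4] 0.73 [-0.0398 -0.1007  0.098 ]
catch_pivot wrist [351.7, 208.0] 0.97 [-0.0793 -0.1002  0.084 ]
catch_pivot wrist [330.9, 373.7] 0.59 [ 0.0182 -0.1099  0.084 ]
catch_knob scene [378.4, 253.4] 0.55 [-0.0388 -0.1012  0.098 ]
catch_pivot scene [365.7, 265.4] 0.6 [-0.0752 -0.1022  0.084 ]
```

The knob lies level with the pivot (square within ≈0.02 rad). I withdraw and verify from above.

Emit:
{"fn": "play_rows", "kwargs": {"series": [0, 0, -0.15, 0, 0, 0, 0, -0.3, 0, 0, 0, 0, -0.3, -0.8, 0, 0, 0, -0.3, -2, 0, 0, 0, -0.3, -3.3, 0, 0, 0, 0.5, -3.9, 0, 0, 0, 1.2, -3.9, 0, 0, 0, 1.2, -3.9, 0, 0, 0, 1.2, -3.9, 0, 0, 0, 1.2, -3.9, 0]}}

```text
t: 29.0
tool_pos: [0.5292, 0.0251, 0.2415]
ee_rot: [0.059, 0.998, -0.0, -0.0]
wrist_force: [0.5, -0.5, 0.4]
grip_width: -0.0001
finger_force: 0.0
```

```bash
python3 - <<'E'
from h import *
import pickle
np.set_printoptions(precision=4,suppress=True)
P={n:ctrl.snapshot(n) for n in("wrist","scene","side")}; pickle.dump(P,open("p11.pkl","wb")); O=pickle.load(open("p10.pkl","rb"))
s=ctrl.read_state(); print(s["t"],inv(s["tool_pos"]),s["wrist_force"])
for n in P:
  for t,z in(("catch_knob",.098),("catch_pivot",.084),("tray",.042),("tray_back",.058),("battery",.052),("eraser",0),("glue_bottle",0),("mug",0)):
    for r in ctrl.place_of(P[n],t)[:1]: print(n,t,np.round(r["location"],1),round(r["confidence"],2),inv(onz(P[n],r["location"],z)))
# strip direction from bright grey metal pixels near the pivot
w=P["wrist"]; hsv=cv2.cvtColor(w["img"],cv2.COLOR_RGB2HSV); a=proj(w,W((-.079,-.101,.088))); b=proj(w,W((-.03,-.101,.088))); print(a,b)
m=(hsv[...,1]<45)&(hsv[...,2]>90); M=np.zeros_like(m); x0,x1=int(a[0]-14),int(a[0]+14); y0,y1=int(a[1]-12),int(b[1]+4); M[y0:y1,x0:x1]=m[y0:y1,x0:x1]
n,l,st,c=cv2.connectedComponentsWithStats(M.astype(np.uint8)); k=1+st[1:,4].argmax(); print(st[k]); ys,xs=np.where(l==k)
X=np.array([inv(onz(w,(u,v),.088))[:2] for u,v in zip(xs,ys)]); u,S,Vt=np.linalg.svd(X-X.mean(0)); print(X.mean(0),Vt[0],S)
E
```

```text
29.15 [-0.0432 -0.0672  0.2417] [-0.762  -0.5001 -1.2409]
wrist catch_knob [285.8 220. ] 0.57 [-0.0377 -0.1028  0.098 ]
wrist catch_pivot [289.1 172.4] 0.66 [-0.0804 -0.0998  0.084 ]
wrist tray [296.  238.4] 0.6 [-0.0022 -0.0987  0.042 ]
wrist tray_back [352.2 246.4] 0.9 [ 0.002  -0.0364  0.058 ]
wrist battery [285.9 278.6] 0.58 [ 0.0426 -0.1105  0.052 ]
wrist eraser [302.6  65.4] 0.59 [-0.1875 -0.0903  0.    ]
wrist glue_bottle [112.  234.1] 0.9 [ 0.005  -0.3338  0.    ]
wrist mug [290.5 172.5] 0.34 [-0.0714 -0.107   0.    ]
scene catch_knob [376.6 251.2] 0.42 [-0.0365 -0.0931  0.098 ]
scene catch_pivot [365.6 264.3] 0.73 [-0.0729 -0.0993  0.084 ]
scene tray [388.2 266.7] 0.61 [-0.0024 -0.0989  0.042 ]
scene tray_back [369.3 251.4] 0.67 [-0.0123 -0.046   0.058 ]
scene battery [406.4 253.9] 0.62 [ 0.053  -0.0996  0.052 ]
scene eraser [320.1 314.4] 0.74 [-0.1879 -0.0896  0.    ]
scene glue_bottle [469.8 337.2] 0.86 [ 0.0079 -0.3311  0.    ]
scene mug [490.4 300.6] 0.73 [ 0.1297 -0.2881  0.    ]
side catch_pivot [298.5 268.9] 0.79 [-0.0822 -0.1045  0.084 ]
side tray [331.  287.2] 0.64 [ 0.0012 -0.114   0.042 ]
side tray_back [385.6 345. ] 0.31 [ 0.1327 -0.351   0.058 ]
side battery [349.1 282.3] 0.64 [ 0.0458 -0.1015  0.052 ]
side eraser [260.4 291.7] 0.54 [-0.1845 -0.0911  0.    ]
side glue_bottle [328.4 357.7] 0.59 [ 0.0126 -0.3351  0.    ]
side mug [383.7 345.4] 0.69 [ 0.1338 -0.2786  0.    ]
[287.47   174.4047] [289.0749 225.1671]
[279 224   2   2   3]
[-0.0305 -0.1101] [ 0.7155 -0.6986] [0.001  0.0006]
```

```bash
python3 - <<'E'
from h import *
import pickle
w=pickle.load(open("p11.pkl","rb"))["wrist"]; im=w["img"].astype(int); sat=im[...,0]-im[...,2]
for v in range(166,232,4): print(v,"R-B",sat[v,268:310:2],"R",im[v,268:310:2,0])
E
```

```text
166 R-B [58 61 60 57 58 59 60 56 61 55 55 60 60 59 56 59 61 60 59 56 61] R [ 99  98 102 100  99 102  99 103 103 103 106 103 101 101 102 103 103 104
 103 102 106]
170 R-B [111 111 112 113  80  76  63  42  42  42  42  43  42  63 116 115 117 117
 115 116 118] R [179 182 183 183 133 126 149 202 204 202 202 204 200 167 186 186 188 188
 186 186 189]
174 R-B [112 113 111 112  92  73  37  32  31  28  27  32  40  41 100 113 115 115
 117 117 118] R [178 178 180 183 149 123 168 146 119 114 114 143 203 202 173 182 185 185
 186 186 185]
178 R-B [111 110 115  90  75  74  48  42  35  28  27  41  41  54 115 115 113 115
 113 114 115] R [178 179 179 147 123 120 191 195 158 116 116 189 206 202 181 185 182 183
 184 184 185]
182 R-B [61 61 58 59 61 63 50 43 43 42 43 42 43 40 65 67 65 67 67 66 65] R [120 116 118 112 115 118 118 206 198 195 195 194 202 164 129 125 128 129
 131 130 128]
186 R-B [117 118 116 112 116  78  71  42  42  43  41  44  42  52 114 115 114 115
 114 114 114] R [224 224 223 224 219 149 139 200 199 203 201 203 201 189 221 222 221 220
 220 221 221]
190 R-B [74 75 74 74 88 83 82 41 41 45 4
[... 1239 characters left out ...]
8  60  61  63  64  66  66  43  98 111 111 110
 110 112 109] R [159 159 159 161 160 174 225 105 107 109 108 113 117 124 223 236 235 232
 230 230 230]
222 R-B [ 96 105 109 111 110 109 103  61  64  63  63  64  64  41  97 111 110 107
 109 112 107] R [196 213 229 235 236 238 207 108 105 108 104 110 110 166 226 235 235 233
 230 230 230]
226 R-B [-11 -52 -56 -55 -54 -57 -18 107  70  61  63  60  42  96 111 111 113 109
 110 111 109] R [104  84  81  87  85  84  82 234 135 108 108 102 183 231 236 236 234 234
 231 229 231]
230 R-B [-31 -64 -63 -60 -63 -62 -34  68  53  52  51  53  54  53  52  52  54  52
  54  36  67] R [ 93  89  89  90  90  90  76 153 228 227 225 223 222 221 221 223 221 220
 217 222 215]
```

Strip edges run from columns 281.5–295 (row 186) to 282–296 (row 208). That slope matches the straight-across prediction (0.03 px/px), and the tray is still seated at box y ≈ -0.10. Handing in.

```bash
python3 -c "
from cell import ctrl
print(ctrl.sign_off())"
```

```text
the job is handed in; nothing more can be done
None
```

The tray is seated in its notches and the catch lies square across over it, to within about 0.02 rad as measured from the images; the job is handed in at about 29 s of the 48 s allowed, and the first push attempt passed just above the tray without moving it.

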